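# Dispense a screw tin from the gravity feeder

### The arm

A 6-joint arm with a two-finger parallel gripper is mounted at the origin on the work surface. World frame = base frame: x ahead of the robot, y to its left, z up, the work surface at z = 0. Lengths are in m, angles in rad, forces in N, time in s.
With the tool pointing down it reaches from about 0.3 to 0.875 m from the base axis. Payload 6.4 kg.
Tool frame: the origin (TCP) lies at the centre of the arm's flange, where the gripper is bolted on; the fingertips stand 173 mm ahead of it and the grasp point (between the pads) lies ctrl.grip_point_offset ahead of it (ctrl.grip_point_offset is the distance from the TCP to the grasp point, in m); z points along the fingers, y is the direction in which the jaws open and shut (so a half turn about z gives the same grasp; the last joint's range is limited). The gripper opens to 85 mm and grips with 20 to 120 N. Pads are 22 mm wide; open, the fingers measure 114 mm over their backs; the gripper's body (76 mm by 85 mm) begins 54 mm behind the grasp point. The pads swing forward as they close: fully open they stand 13 mm farther back than shut.
Start: joints at [-1.349, 0.181, 1.607, -0, 1.354, -0.206], TCP at [0.239, -0.523, 0.405] pointing down, gripper open.
Joint ranges: [-2.99, 2.99], [-0.89, 2.07], [0.3, 2.58], [-1.14, 4.28], [0, 2.63], [-3.12, 3.12]. Speed limits (rad/s): [2.57, 2.57, 3.01, 3.14, 3.14, 3.14].

### API

Orientations are given as a unit quaternion [w, x, y, z].
In Python, from bench import ctrl, cams, boxes_of, landmark_of gives the robot as it stands.
- The arm moves only by the shell command python3 -m handwheel 'ROWS'. ROWS is JSON, a list of rows, each an object with "offset": the shift along the tool's x, y, z in m, a list of three; "spin": the turn about the tool's z in degrees; "grip": the opening, from 0 (shut) to 1 (fully open). A call has 1 to 20 rows; each row is the pose to reach, as a shift and turn from the pose commanded when the call began, along the tool's axes at that moment; what a row does not reach only later rows make up. A row lasts 1/8 s, in which the tool goes at most 62.5 mm and 10.7 degrees, less where a joint would pass 70% of its speed; a pose out of reach is approached as far as the arm can. A call with a gripper value outside its range is refused whole. The fingers move at their own pace and stop on an object; the grip force is fixed at half the most. Time passes only in rows, so rows that repeat a pose let the fingers close. It gives the time, the measured TCP pose, the force and the opening at its end, in the units of the state.
- ctrl.get_obs(): the state, without advancing time (a new reading comes with each control period).
- cams.camera(name): name is "scene" or "side" or "wrist"; returns a dict with "color" (480x640x3 uint8, red, green, blue), "camera_matrix" (3x3 intrinsics, pixels), "distortion" ([k1, k2, p1, p2, k3] as OpenCV has them; the pictures are not rectified), "view" (4x4, takes a point from world to camera coordinates); the wrist camera has in their place "tool_from_camera" (4x4, takes a point from camera to tool coordinates, whose origin is the TCP and whose axes are the flange's). Camera axes: x right, y up, looking along -z (the intrinsics and any distortion apply to the point x, -y, -z); pixel columns grow to the right and rows downward; lengths in m; the calibration is good to about 2 mm. A picture is of the moment at which its call begins: read the wrist's pose just before it. There is no depth.
- ctrl.hand_in(): hands the job in, once; it reports no verdict.
Trained networks look in a picture, given as the dict that the camera call returned (one of the last four; its "shot" number tells which), for a name from the list of things; names that differ only in an ending like _2 or _b are one class to them, and where a whole thing is asked for, a point or a joint stands for the part that bears it (a point fixed in the world has none). Each returns a list of dicts, best first, with "confidence" (0 to 1); they miss things now and then, are a little off and sometimes report something else, mostly with a low value. They report only what shows in the picture. A call takes as long as a camera call.
- boxes_of(picture, thing): "uv" ([column, row] in pixels, amid what is visible of it).
- landmark_of(picture, thing): "uv" ([column, row] in pixels: a listed point, or the origin of a listed thing).
The state is a dict: "time_s": time; "q": joint angles; "dq": joint speeds; "joint_efforts": joint torques, N m; "eef_pos": TCP position; "eef_rot": TCP orientation; "wrist_force": force on the tool from outside, world axes, zero at the start; "torque": the same for the moment, N m; "opening": opening from 0.0 (shut) to 1.0 (fully open).
Only numpy, scipy, OpenCV 4.12 (cv2) and the standard library are available. Lean on these libraries where they do the work, as an engineer would, in place of code of your own. Each camera call takes 0.05 s, during which the arm holds its last target.

### The job

Two gravity feeders stand on the repair desk, one holding a small cylindrical screw tin and the other a steel ball. Press down the finger pad of the feeder that holds the tin until its gate lifts and the tin rolls out into the tray below, then let the pad come up so that the gate shuts again. Do not touch the tin or the ball, leave the ball's feeder shut, and do not disturb the other things on the desk.

Things in the scene. Friction and masses are not known exactly. Their poses are not given: they have to be found in the camera images.
- feeder_tin: fixed feeder holding the tin: open-topped dark steel chute on an iron foot, 205 x 224 mm, 86 mm high. Origin on the table; x up the chute, y from pad to chute. Floor 60 mm wide about y=78 mm, 24 mm high at x=0, falling at 12 deg to -x. Gate at x=0 (brass blade), tin behind it at x>0, low-walled tray from x=0 to a lip at -75 mm. Brass rocking beam across at x=0, pivot y=-20, z=75, pad y=-90 mm
- feeder_ball: fixed feeder holding the ball: open-topped dark steel chute on an iron foot, 205 x 224 mm, 86 mm high. Origin on the table; x up the chute, y from pad to chute. Floor 60 mm wide about y=78 mm, 24 mm high at x=0, falling at 12 deg to -x. Gate at x=0 (brass blade), ball behind it at x>0, low-walled tray from x=0 to a lip at -75 mm. Brass rocking beam across at x=0, pivot y=-20, z=75, pad y=-90 mm
- pad_tin (a point): centre of the top face of the finger pad of the feeder holding the tin: a flat brass plate 36 mm (feeder x) by 40 mm (feeder y), 8 mm thick, 83 mm above the table when at rest; its frame is the rocking lever's (equal to the feeder's at rest). Free air below it; pressed straight down it sinks up to 27 mm
- pad_ball (a point): centre of the top face of the finger pad of the feeder holding the ball: a flat brass plate 36 mm (feeder x) by 40 mm (feeder y), 8 mm thick, 83 mm above the table when at rest; its frame is the rocking lever's (equal to the feeder's at rest). Free air below it; pressed straight down it sinks up to 27 mm
- lever_tin (a joint): rocking lever of the feeder holding the tin, rad: 0 = at rest with the gate shut, grows as the finger pad is pressed down, 0.40 = stop, gate fully open (at least 28 mm clear of the floor). The tin can pass from about 0.32 rad. Sprung: it takes about 3 to 7 N on the pad and returns to 0 by itself when let go
- lever_ball (a joint): rocking lever of the feeder holding the ball, rad: 0 = at rest with the gate shut, grows as the finger pad is pressed down, 0.40 = stop, gate fully open (at least 28 mm clear of the floor). The ball can pass from about 0.32 rad. Sprung: it takes about 3 to 7 N on the pad and returns to 0 by itself when let go
- tin: plain closed aluminium screw tin, a cylinder 24 mm in diameter and 56 mm long lying across the chute, origin at its centre, own y along its axis; waits behind its feeder's gate at feeder x = 14 mm, and rolls to rest against the tray's lip at about feeder x = -65 mm within 1 s of the gate opening
- ball: polished steel ball 26 mm in diameter waiting behind the gate of the other feeder, origin at its centre
- reamer: bystander: hinge reamer with a bone handle, 110 mm long, 17 mm high, lying near the tin's feeder, in front of and lower than its pad; origin on its underside near the middle
- saucer: bystander: chipped porcelain screw saucer, 86 mm across, 15 mm high, near the tin's feeder, beyond its pad; origin under its centre
- bench_block: bystander: round steel bench block, 60 mm across, 28 mm high, in front of the pad of the ball's feeder; origin under its centre
- screwdriver: bystander: small steel screwdriver, 105 mm long, 13 mm high, beyond the pad of the ball's feeder; origin on its underside near the middle
- frame: bystander: brown browline spectacle frame standing folded, 136 mm wide, 46 mm high, on the left; origin under the middle of its front
- case: bystander: black hard spectacle case, 155 x 60 x 34 mm, on the right; origin under its centre

How it is judged:
On the way, in this order (a step that is already met when the one before it is completed fails the run):
1. the tin's gate is being lifted by the lever, pressed with the fingers (value of joint lever_tin above 0.12 rad and contact force between the fingers and feeder_tin above 0.5 N), for 0.02 s.
2. the tin has rolled out under the gate (x of tin in the frame of feeder_tin below -0.025 m), for 0.1 s.
At the end, for the whole second after the job is handed in: the tin lies at rest in the catch tray of its feeder (45 to 80 mm below the gate), both gates are shut (levers under 0.05 rad), and the ball still waits behind its gate (x of tin in the frame of feeder_tin between -0.08 and -0.045 m and y of tin in the frame of feeder_tin between 0.05 and 0.106 m and z of tin in the frame of feeder_tin below 0.045 m and linear speed of tin below 0.02 m/s and value of joint each of lever_tin, lever_ball below 0.05 rad and x of ball in the frame of feeder_ball above 0.005 m); the robot touches nothing.
It fails at once if the tin is touched by the robot (contact force between any of the fingers, the arm and tin above 0.2 N).
It fails at once if the ball is touched by the robot (contact force between any of the fingers, the arm and ball above 0.2 N).
It fails at once if the tin is lifted out (z of tin in the frame of feeder_tin above 0.075 m).
It fails at once if the ball's feeder is worked (lever over 0.1 rad) (value of joint lever_ball above 0.1 rad).
It fails at once if a bystander is moved by more than 20 mm (distance of any of reamer, saucer, bench_block, screwdriver, frame, case from where it was at the start of the episode above 0.02 m).
It also fails if it takes over 32 s, if anything falls off the work surface, if the arm or the gripper's body presses on something with over 40 N, if the wrist force passes 120 N, or if a joint passes its speed limit or range.

## Working session

There is one attempt and no reset: what is moved stays moved. The work goes in short steps, Python scripts to look and compute and a shell command to move; the robot and the scene stay as the last step left them, time stands still between calls to the robot, and variables do not carry over. Pictures are saved under pics/ and viewed, and the job is handed in when it is done.

```bash
mkdir -p pics; ls; cat > h.py <<'E'
import numpy as np, cv2
from bench import ctrl, cams, boxes_of, landmark_of
def ray(p,uv):
    K=np.array(p["camera_matrix"]);d=np.array(p["distortion"])
    x,y=cv2.undistortPoints(np.array([[uv]],float),K,d)[0,0]
    V=np.linalg.inv(np.array(p["view"]))
    return V[:3,3],V[:3,:3]@np.array([x,-y,-1])
def atz(p,uv,z):
    o,r=ray(p,uv); return o+r*(z-o[2])/r[2]
def tri(ps):
    A=0;b=0
    for p,uv in ps:
        o,r=ray(p,uv); r=r/np.linalg.norm(r);M=np.eye(3)-np.outer(r,r);A=A+M;b=b+M@o
    return np.linalg.solve(A,b)
E
python3 - <<'E'
from h import *
o=ctrl.get_obs();print(o["time_s"],o["eef_pos"],o["eef_rot"],o["opening"],ctrl.grip_point_offset)
P={}
for n in("scene","side"):
    p=cams.camera(n);P[n]=p
    cv2.imwrite(f"pics/{n}0.png",p["color"][:,:,::-1])
Z=dict(pad_tin=.083,pad_ball=.083,feeder_tin=0,feeder_ball=0,tin=.04,ball=.04,reamer=0,saucer=0)
for t,z in Z.items():
    for n,p in P.items():
        for r in landmark_of(p,t)[:2]: print(t,n,np.round(r["uv"]),round(r["confidence"],2),np.round(atz(p,r["uv"],z),3))
E
```

```text
pics
0.0 [ 0.23850721 -0.52291802  0.4037753 ] [-8.89238061e-04  9.77208837e-01  2.12278350e-01 -1.95175549e-05] 1.0010840318418779 0.1547
pad_tin scene [334. 281.] 0.87 [0.581 0.102 0.083]
pad_tin side [298. 244.] 0.61 [0.567 0.115 0.083]
pad_ball scene [237. 184.] 0.8 [ 0.556 -0.328  0.083]
pad_ball side [358. 170.] 0.79 [ 0.553 -0.317  0.083]
feeder_tin scene [361. 327.] 0.85 [0.581 0.203 0.   ]
feeder_tin scene [266. 152.] 0.35 [ 0.354 -0.472  0.   ]
feeder_tin side [284. 285.] 0.82 [0.569 0.196 0.   ]
feeder_ball scene [265. 220.] 0.6 [ 0.541 -0.231  0.   ]
feeder_ball side [351. 203.] 0.91 [ 0.543 -0.239  0.   ]
tin scene [264. 219.] 0.66 [ 0.56  -0.202  0.04 ]
tin scene [382. 342.] 0.54 [0.59  0.277 0.04 ]
tin side [262. 295.] 0.45 [0.586 0.285 0.04 ]
ball scene [277. 223.] 0.49 [ 0.541 -0.169  0.04 ]
ball scene [321. 332.] 0.24 [0.678 0.166 0.04 ]
ball side [346. 207.] 0.48 [ 0.534 -0.157  0.04 ]
ball side [281. 385.] 0.17 [0.42  0.496 0.04 ]
reamer scene [364. 296.] 0.64 [0.511 0.145 0.   ]
reamer side [311. 281.] 0.48 [0.51  0.153 0.   ]
saucer scene [319. 330.] 0.55 [0.661 0.142 0.   ]
saucer side [263. 263.] 0.77 [0.666 0.142 0.   ]
```

View pics/scene0.png

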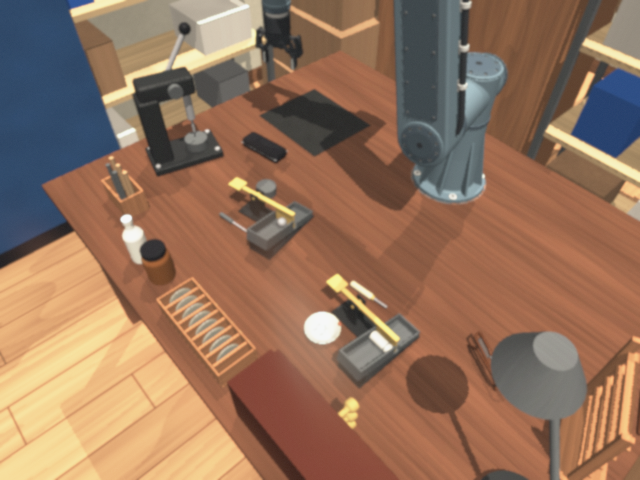

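View pics/side0.png

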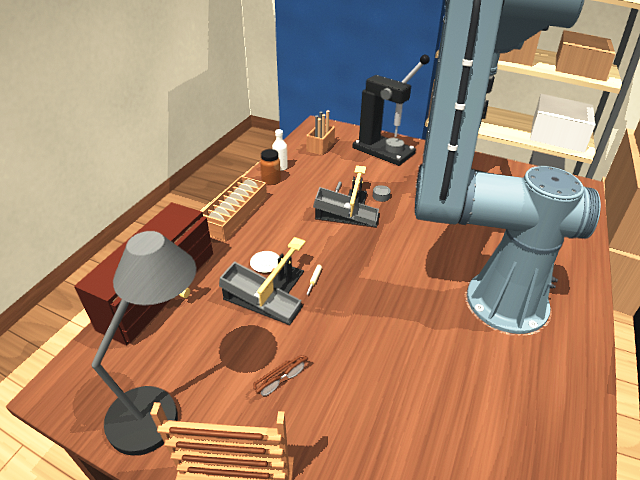

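The scene view shows the white tin at about (381,341), in the feeder whose pad is near (337,284). The ball is at (282,222) in the other feeder. Next I'll zoom in to refine the pad position.

```bash
python3 - <<'E'
from h import *
a=cams.camera("scene");b=cams.camera("side")
A=cv2.resize(a["color"][260:390,300:440],None,fx=4,fy=4,interpolation=cv2.INTER_CUBIC)
B=cv2.resize(b["color"][225:335,210:330],None,fx=4,fy=4,interpolation=cv2.INTER_CUBIC)
cv2.imwrite("pics/za.png",A[:,:,::-1]);cv2.imwrite("pics/zb.png",B[:,:,::-1])
for t in("pad_tin","feeder_tin","tin"):
    u=landmark_of(a,t);v=landmark_of(b,t)
    print(t,[(np.round(x["uv"],1),round(x["confidence"],2)) for x in u[:2]],[(np.round(x["uv"],1),round(x["confidence"],2)) for x in v[:2]])
    print(tri([(a,u[0]["uv"]),(b,v[0]["uv"])]))
E
```

```text
pad_tin [(array([334.8, 283.2]), 0.69)] [(array([298.1, 244.2]), 0.64)]
[0.57467751 0.09984628 0.06894254]
feeder_tin [(array([358.8, 323.4]), 0.79), (array([487.1, 364. ]), 0.66)] [(array([285.6, 286.1]), 0.82), (array([266.4, 265.3]), 0.56)]
[ 0.57105019  0.18684189 -0.01316821]
tin [(array([383.5, 343.5]), 0.64)] [(array([260.3, 294.3]), 0.46)]
[0.59109223 0.28276626 0.03888513]
```

View pics/za.png

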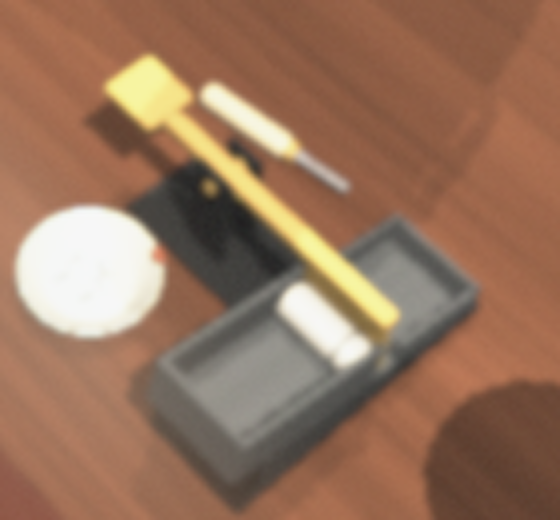

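View pics/zb.png

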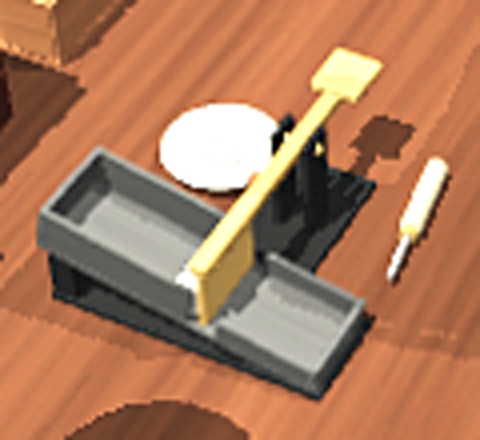

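```bash
python3 - <<'E'
from h import *
from scipy.spatial.transform import Rotation as R
a=cams.camera("scene");b=cams.camera("side")
ua,ub=(336.9,282.6),(296.4,242.6)
print(atz(a,ua,.083),atz(b,ub,.083),tri([(a,ua),(b,ub)]))
P=(atz(a,ua,.083)+atz(b,ub,.083))/2
o=ctrl.get_obs();q=o["eef_rot"];r=R.from_quat([*q[1:],q[0]])
print(r.as_matrix().round(3)); d=P+[0,0,.173+.08]-o["eef_pos"];print(d,r.inv().apply(d))
E
```

```text
[0.57744978 0.10986579 0.083     ] [0.57436763 0.10925491 0.083     ] [0.57569723 0.10783802 0.0806187 ]
[[ 0.91   0.415 -0.   ]
 [ 0.415 -0.91   0.   ]
 [ 0.    -0.    -1.   ]]
[ 0.33733507  0.6327513  -0.0686827 ] [ 0.56945703 -0.43575767  0.06870531]
```

```bash
python3 -m handwheel '[{"offset":[0.02,-0.015,0],"spin":0,"grip":0},{"offset":[0.06,-0.045,0],"spin":0,"grip":0},{"offset":[0.11,-0.083,0],"spin":0,"grip":0},{"offset":[0.16,-0.121,0],"spin":0,"grip":0},{"offset":[0.21,-0.16,0],"spin":0,"grip":0},{"offset":[0.26,-0.198,0],"spin":0,"grip":0},{"offset":[0.31,-0.236,0],"spin":0,"grip":0},{"offset":[0.36,-0.275,0],"spin":0,"grip":0},{"offset":[0.41,-0.313,0.01],"spin":0,"grip":0},{"offset":[0.46,-0.352,0.03],"spin":0,"grip":0},{"offset":[0.51,-0.39,0.05],"spin":0,"grip":0},{"offset":[0.55,-0.42,0.06],"spin":0,"grip":0},{"offset":[0.569,-0.436,0.069],"spin":0,"grip":0},{"offset":[0.569,-0.436,0.069],"spin":0,"grip":0},{"offset":[0.569,-0.436,0.069],"spin":0,"grip":0},{"offset":[0.569,-0.436,0.069],"spin":0,"grip":0}]'
cat > look.py <<'E'
import sys
from h import *
from scipy.spatial.transform import Rotation as R
k=sys.argv[1]
o=ctrl.get_obs();q=o["eef_rot"];r=R.from_quat([*q[1:],q[0]]).as_matrix()
print(o["time_s"],o["eef_pos"],o["wrist_force"],o["opening"])
w=cams.camera("wrist")
T=np.eye(4);T[:3,:3]=r;T[:3,3]=o["eef_pos"]
w["view"]=np.linalg.inv(T@np.array(w["tool_from_camera"]))
for n,p in(("w",w),("a",cams.camera("scene")),("b",cams.camera("side"))):
    for t in("pad_tin","tin"):
        for x in landmark_of(p,t)[:2]: print(n,t,np.round(x["uv"],1),round(x["confidence"],2),atz(p,x["uv"],.083 if t=="pad_tin" else .04).round(3))
    c=p["color"]
    if n=="a": c=cv2.resize(c[220:390,280:460],None,fx=3.5,fy=3.5)
    if n=="b": c=cv2.resize(c[180:340,200:380],None,fx=3.5,fy=3.5)
    cv2.imwrite(f"pics/{k}{n}.png",c[:,:,::-1])
# expected tip pixel
tip=np.r_[o["eef_pos"]+r[:,2]*.173,1]
v=w["view"]@tip
print("tip px",cv2.projectPoints(np.array([[v[0],-v[1],-v[2]]]),np.zeros(3),np.zeros(3),np.array(w["camera_matrix"]),np.array(w["distortion"]))[0].ravel())
E
python3 look.py 1
```

```text
time_s: 3.4
eef_pos: [0.5751, 0.1087, 0.3364]
eef_rot: [0.0, 0.977, 0.212, 0.0]
wrist_force: [0.2, -1.1, -0.2]
opening: 0.0
3.4 [0.57512594 0.10868568 0.33641397] [ 0.22471102 -1.09024158 -0.1725559 ] 0.00027991247450035757
w pad_tin [321.  256.8] 0.59 [0.577 0.108 0.083]
w tin [122.8 130.9] 0.88 [0.592 0.276 0.04 ]
a pad_tin [332.8 279. ] 0.97 [0.578 0.096 0.083]
a pad_tin [263.6 151.4] 0.28 [ 0.414 -0.392  0.083]
a tin [231.  222.4] 0.67 [ 0.636 -0.252  0.04 ]
a tin [379.2 343.1] 0.66 [0.598 0.275 0.04 ]
b pad_tin [297.4 244.8] 0.92 [0.568 0.116 0.083]
b tin [261.7 292.9] 0.45 [0.59  0.279 0.04 ]
tip px [319.34042314 317.22475313]
```

View pics/1w.png

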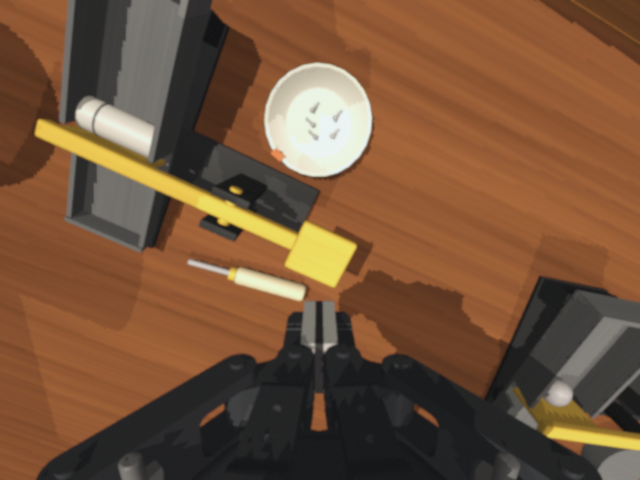

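View pics/1b.png

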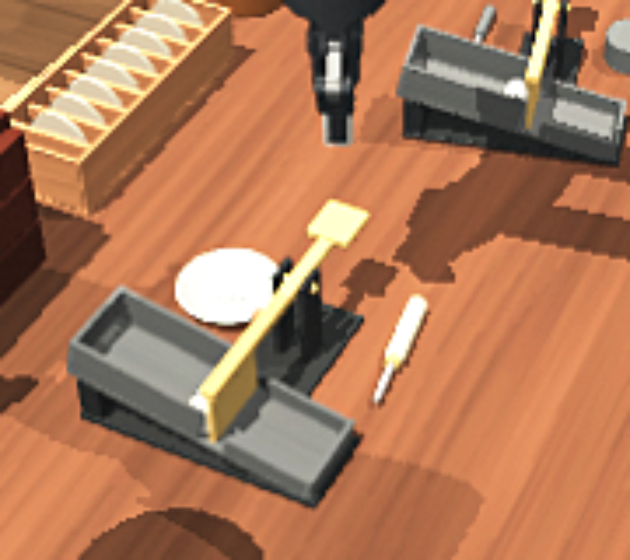

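The wrist view shows the tin pad's centre at (321,254), which projects to (0.577, 0.108). The tool is directly above it. I'll lower to just past first contact and check the force.

```bash
python3 -m handwheel '[{"offset":[0,0,0.03],"spin":0,"grip":0},{"offset":[0,0,0.06],"spin":0,"grip":0},{"offset":[0,0,0.075],"spin":0,"grip":0},{"offset":[0,0,0.085],"spin":0,"grip":0},{"offset":[0,0,0.09],"spin":0,"grip":0},{"offset":[0,0,0.09],"spin":0,"grip":0}]'; python3 look.py 2
```

```text
time_s: 4.6
eef_pos: [0.5757, 0.1095, 0.2463]
eef_rot: [0.0, 0.977, 0.212, 0.0]
wrist_force: [-3.9, -1.9, 5.0]
opening: -0.001
4.6 [0.57565773 0.10951708 0.2463147 ] [-3.86832098 -1.91446328  5.04096453] -0.00073387148035189
w pad_tin [322.5 313.7] 0.78 [0.583 0.111 0.083]
w tin [ 29.4 127.6] 0.88 [0.595 0.275 0.04 ]
a pad_tin [335.2 284.7] 0.89 [0.585 0.112 0.083]
a tin [380.6 343.6] 0.58 [0.596 0.278 0.04 ]
b pad_tin [298.8 247. ] 0.67 [0.56  0.123 0.083]
b tin [380.5 193.9] 0.48 [ 0.456 -0.275  0.04 ]
tip px [319.34107514 317.22543343]
```

```bash
python3 -m handwheel '[{"offset":[0,0,0.005],"spin":0,"grip":0},{"offset":[0,0,0.01],"spin":0,"grip":0},{"offset":[0,0,0.014],"spin":0,"grip":0},{"offset":[0,0,0.016],"spin":0,"grip":0},{"offset":[0,0,0.016],"spin":0,"grip":0},{"offset":[0,0,0.016],"spin":0,"grip":0},{"offset":[0,0,0.016],"spin":0,"grip":0},{"offset":[0,0,0.016],"spin":0,"grip":0},{"offset":[0,0,0.016],"spin":0,"grip":0}]'; python3 look.py 3
```

```text
time_s: 6.18
eef_pos: [0.5761, 0.1101, 0.2308]
eef_rot: [-0.0, 0.977, 0.212, 0.001]
wrist_force: [-2.5, 0.9, 9.1]
opening: -0.005
6.175 [0.57610657 0.11005821 0.23084508] [-2.46014798  0.87529879  9.11132444] -0.004819377867392992
w pad_tin [318.7 311.3] 0.98 [0.592 0.117 0.083]
w tin [  3.4 264.5] 0.83 [0.527 0.266 0.04 ]
a pad_tin [332.7 287. ] 0.87 [0.594 0.113 0.083]
a pad_tin [230.3 227.1] 0.16 [ 0.665 -0.203  0.083]
a tin [404.1 326.3] 0.56 [0.523 0.283 0.04 ]
b pad_tin [296.7 250.2] 0.91 [0.56  0.137 0.083]
b tin [288.6 310.6] 0.49 [0.501 0.303 0.04 ]
tip px [319.34126192 317.22633318]
```

View pics/3w.png

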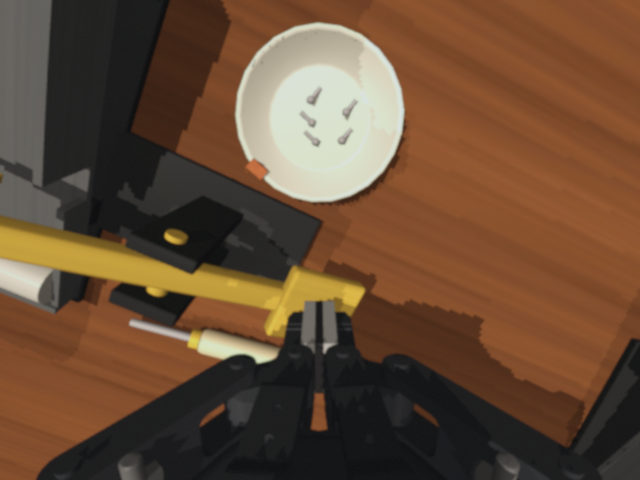

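View pics/3b.png

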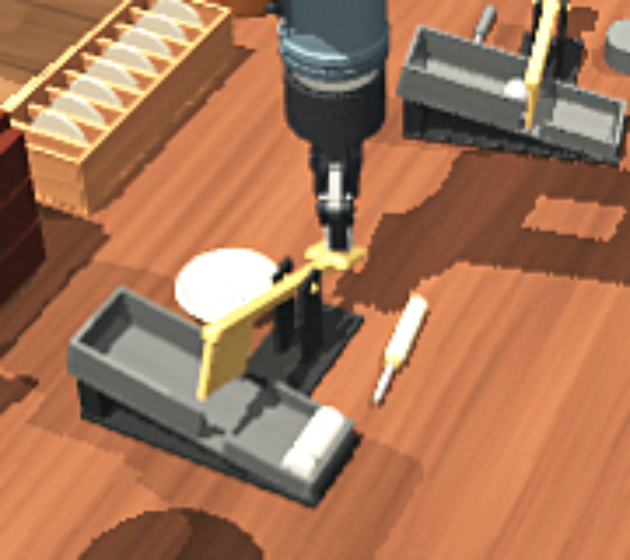

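The gate is up, and the tin lies against the tray's lip (side crop, about (315,440)). I'll lift straight up to let the pad rise.

```bash
python3 -m handwheel '[{"offset":[0,0,-0.005],"spin":0,"grip":0},{"offset":[0,0,-0.012],"spin":0,"grip":0},{"offset":[0,0,-0.02],"spin":0,"grip":0},{"offset":[0,0,-0.03],"spin":0,"grip":0},{"offset":[0,0,-0.05],"spin":0,"grip":0},{"offset":[0,0,-0.09],"spin":0,"grip":0},{"offset":[0,0,-0.13],"spin":0,"grip":0},{"offset":[0,0,-0.15],"spin":0,"grip":0},{"offset":[0,0,-0.15],"spin":0,"grip":0},{"offset":[0,0,-0.15],"spin":0,"grip":0}]'; python3 look.py 4
```

```text
time_s: 7.88
eef_pos: [0.5749, 0.1098, 0.3787]
eef_rot: [-0.0, 0.977, 0.212, -0.001]
wrist_force: [-0.2, 0.8, -0.3]
opening: 0.002
7.875 [0.57485061 0.1097872  0.37866789] [-0.21566391  0.77581237 -0.29331625] 0.001927291400245183
w pad_tin [323.7 239.6] 0.62 [0.577 0.107 0.083]
w tin [136.5 211.6] 0.7 [0.518 0.269 0.04 ]
a pad_tin [335.5 279.9] 0.94 [0.575 0.102 0.083]
a tin [405.8 328.2] 0.74 [0.523 0.289 0.04 ]
b pad_tin [380.7 193.4] 0.68 [ 0.44  -0.217  0.083]
b pad_tin [297.  245.3] 0.59 [0.568 0.119 0.083]
b tin [289.3 308.9] 0.66 [0.502 0.297 0.04 ]
tip px [319.34211583 317.22523508]
```

View pics/4w.png

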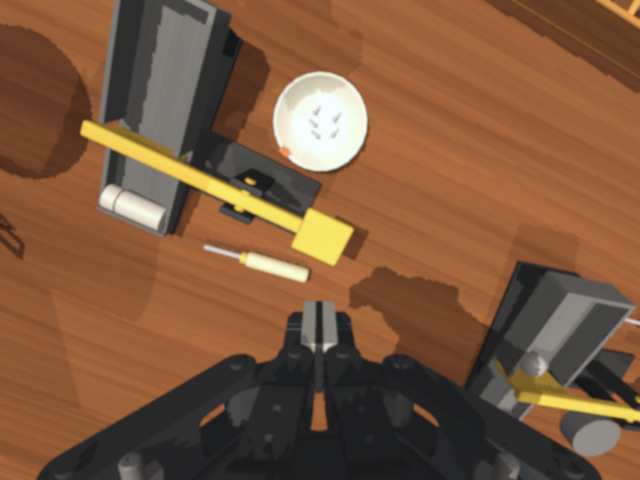

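View pics/4b.png

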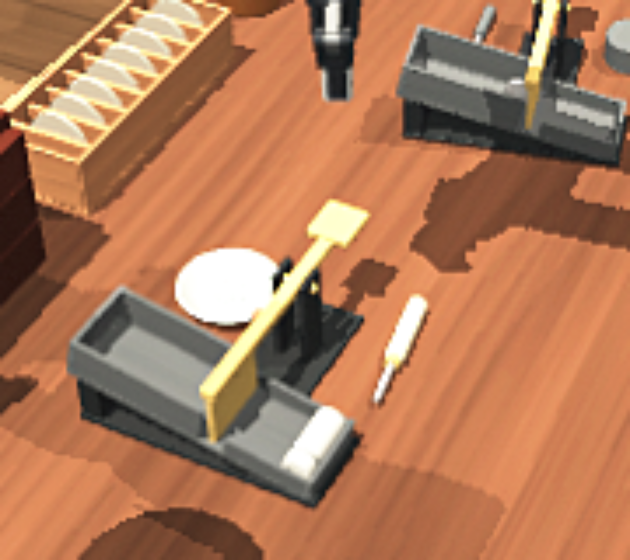

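The gate is shut again, the pad is back at rest, and the tin is in the tray. The ball is still behind its gate (wrist view, (537,363)), and nothing else has moved.

```bash
python3 -c "
from bench import ctrl
print(ctrl.hand_in())"
```

```text
the job is handed in; nothing more can be done
None
```

The tin is out of its feeder and lying against the tray's lip, and its gate is shut again. I pressed the tin feeder's pad about 25 mm with the closed fingers, held it about 0.6 s while the tin rolled out, lifted clear and handed in at about 8 s.

- **Tin and gate:** After the lift, the pictures show the tin at the lip and the beam back at rest. The scene and wrist cameras put the pad where it was before the press.
- **Ball and bystanders:** The ball is still behind its shut gate. The reamer and saucer look unmoved. I checked these, and the rest of the desk, only by eye in the pictures.
- **Forces:** The measured wrist force was about 9 N with the pad held down and about 1 N or less once clear.
- **Disagreements:** The side camera's network put the pad 10–15 mm from where the scene and wrist cameras had it, and twice it took the ball's feeder for the tin's. I went by the pad centre I marked by hand in the pictures, which agreed across all three cameras to about 3 mm. The lever angle was not measured directly; I judged it from the pictures and the press depth.

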